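Mesh the burr rotor in the tea mill and hold it down

ROBOT

A 7-joint arm with a two-finger parallel gripper is mounted at the origin on the work surface. World frame = base frame: x ahead of the robot, y to its left, z up, the work surface at z = 0. Lengths are in m, angles in rad, forces in N, time in s.
With the tool pointing down it reaches from about 0.425 to 0.875 m from the base axis. Payload 9.9 kg.
Tool frame: the origin (TCP) lies on the mounting face of the last link; the fingertips stand 173 mm ahead of it and the grasp point (between the pads) lies ctrl.pinch_z ahead of it (ctrl.pinch_z is the distance from the TCP to the grasp point, in m); z points along the fingers, y is the line along which they close (so a half turn about z gives the same grasp; the last joint's range is limited). The gripper opens to 85 mm and grips with 20 to 120 N. Pads are 22 mm wide; open, the fingers measure 114 mm over their backs; the gripper's body (76 mm by 85 mm) begins 54 mm behind the grasp point. The pads swing forward as they close: fully open they stand 13 mm farther back than shut.
Start: joints at [-1.406, 0.576, 0.025, 1.437, -0.015, 1.129, -0.057], TCP at [0.166, 0.654, 0.405] pointing down, gripper open.
Joint ranges: [-2.76, 2.76], [-0.34, 2.15], [-1.52, 1.57], [0.19, 2.46], [-1.09, 4.23], [0.17, 1.99], [-2.82, 2.82]. Speed limits (rad/s): [2.22, 2.22, 3.01, 3.01, 3.14, 3.14, 3.14].

INTERFACE

Orientations are given as a unit quaternion [w, x, y, z].
In Python, from bench import ctrl gives the robot as it stands.
- The arm moves only by the shell command python3 -m pendant 'ROWS' [FORCE]. ROWS is JSON, a list of rows, each a list of 3 entries, a list of its own where there are three numbers: the closure, from -1 (fully open) to 1 (shut), so that 0 is half open, then the shift along the tool's x, y, z in units of 2.5 cm (1.0 is 2.5 cm), then the turn about the tool's z in units of 0.12 rad (1.0 is 0.12 rad). In form: [[fingers, [tx, ty, tz], twist], ...]. A call has 1 to 12 rows; each row shifts and turns the commanded pose from where the row before left it, along the tool's axes as they then stand; what a row does not reach is not made up. A row lasts 1/8 s, in which the tool goes at most 62.5 mm and 10.7 degrees, less where a joint would pass 70% of its speed; a pose out of reach is approached as far as the arm can. A call with a number of a shift or a turn outside -1 to 1 is refused whole. A call with a gripper value outside its range is refused whole. The fingers move at their own pace and stop on an object; FORCE is the grip in N (left out, the last holds). Time passes only in rows, so rows that do not move let the fingers close. It gives the time, the measured TCP pose, the force, the opening and the grip force at its end, in the units of the state.
- ctrl.sense(): the state, without advancing time (a new reading comes with each control period).
- ctrl.snapshot(name): name is "scene" or "top" or "wrist"; returns a dict with "color" (400x640x3 uint8, red, green, blue), "depth" (400x640 float32, m along the optical axis (not along the pixel's ray), 0 where there is no reading), "fx", "fy", "cx", "cy" (pixels), "dist_coeffs" ([k1, k2, p1, p2, k3] as OpenCV has them; the pictures are not rectified), "rvec" (rotation vector, rad) and "tvec" (3), from world to camera coordinates, as OpenCV has them. Camera axes: x right, y down, z forward; pixel columns grow to the right and rows downward; lengths in m; the calibration is good to about 2 mm. A picture is of the moment at which its call begins.
- ctrl.close_job(): hands the job in; it is judged then, once.
Trained networks look in a picture, given as the dict that the camera call returned (one of the last four; its "shot" number tells which), for a name from the list of things; names that differ only in an ending like _2 or _b are one class to them, and where a whole thing is asked for, a point or a joint stands for the part that bears it (a point fixed in the world has none). Each returns a list of dicts, best first, with "score" (0 to 1); they miss things now and then, are a little off and sometimes report something else, mostly with a low value. They report only what shows in the picture. A call takes as long as a camera call. They do not tell look-alikes from the thing itself.
- ctrl.trace(picture, query): "mask" (400x640 bool, what is visible of it) and "extent" ([left, top, right, bottom] as shares, 0 to 1, of the picture: columns of its width, rows of its height, round what is visible of it).
- ctrl.landmark_of(picture, query): "xy" ([column, row] as shares, 0 to 1, of the picture: columns of its width, rows of its height: a listed point, or the origin of a listed thing).
The state is a dict: "time": time; "joint_pos": joint angles; "dq": joint speeds; "effort": joint torques, N m; "position": TCP position; "eef_rot": TCP orientation; "ft_force": force on the tool from outside, world axes, zero at the start; "wrist_torque": the same for the moment, N m; "grip_width": opening from 0.0 (shut) to 1.0 (fully open); "grip_force": force on a finger pad.
Only numpy, scipy, OpenCV 4.12 (cv2) and the standard library are available. Lean on these libraries where they do the work, as an engineer would, in place of code of your own. Each camera call takes 0.05 s, during which the arm holds its last target. There are 200 camera calls.

TASK

Take the square-headed burr rotor out of the wooden storage block, turn it so that the four splines of its stem mesh with the cross slot in the tea mill's drive boss, and slide it fully home, flange flush on the boss. A spring in the slot pushes it back out, so do not let go but keep pressing it down: the job finishes with you still holding it home, ready for a colleague to fit the locking pin. Leave the two round-headed rotors in the block and everything else where they are.

Things in the scene. Friction and masses are not known exactly. Their poses are not given: they have to be found in the camera images.
- rotor_head (a point): Centre of the square steel head of the burr rotor, the only rotor with a square head: 26 x 26 mm, 36 mm tall, gripped on two opposite flats. This point is 18 mm below the head's top, 48 mm above the flange's underside, 72 mm above the stem's lower end. z is up along the rotor; x and y are square to the flats and along the splines (a quarter turn looks the same).
- rotor_seat (a point): Same rotor: centre of the underside of its steel flange (52 mm diameter, 5 mm thick), which comes to rest on the boss. Below it, the stem, 24 mm long: a cross of four splines 10 mm wide that reach 16 mm from the axis, lower edges rounded (5 mm radius). Above the flange: white conical ceramic burr, 25 mm tall, 44 mm wide below, 32 mm above. Axes as rotor_head.
- rotor: The whole square-headed rotor: 90 mm tall, 0.17 to 0.29 kg, origin at the centre of the stem's lower end, axes as rotor_head. It starts upright at any yaw in one of the three holes of the block.
- block: Fixed light-wood storage block, 90 x 300 x 45 mm (x, y, z of its own frame), origin at the centre of its underside. Three plain round through holes of 41 mm diameter on its own y axis at -100, 0 and +100 mm hold the three rotors, which hang upright by their flanges; its top is at 45 mm.
- mill: Fixed grey tea mill on the counter: round housing 156 mm in diameter with a catch ring 66 mm high around an open moat; black plug socket at the rim. Origin at the centre of its underside, z up.
- boss_top (a point): Centre of the top face of the mill's drive boss, 74 mm above the counter, on the mill's axis: a 54 x 54 mm square steel block with a cross-shaped slot of four arms 12.5 mm wide that reach 17.5 mm from the axis, 27 mm deep. x and y point along the arms, z up. The boss turns about z, at any angle at the start, but stiffly (0.3 N m of friction): it stays put in practice.
- ejector (a joint): Travel (m) of the sprung brass pin, 10 mm in diameter, in the middle of the slot, pressed down by the stem: 0 at rest, its top 12 mm below the boss's top face; 0.012 when the rotor is fully home. Spring 0.5 N/mm with 3 N of preload: 9 N at home. Let go, the rotor is pushed up again by 12 mm.
- round_rotor: Bystander in the block: similar rotor with a plain round stem and a round steel head 26 mm in diameter, top at 103 mm above the counter. Origin: lower end of its stem.
- knob_rotor: Bystander in the block: similar rotor with a plain round stem and a 32 mm dark wooden ball for a head, top at 117 mm. Origin: lower end of its stem.
- plates: Bystander: stack of plates, 124 mm wide, 41 mm tall; origin at the centre of its underside.
- bowl: Bystander: dark bowl, 100 mm wide, 50 mm tall; origin at the centre of its underside.
- cup: Bystander: blue tea cup, 68 mm wide, 62 mm tall; origin at the centre of its underside.
- caddy: Bystander: steel tea caddy, 68 mm wide, 100 mm tall; origin at the centre of its underside.
- darkbox: Bystander: dark blue box 80 x 110 x 50 mm; origin at the centre of its underside.
Mind the look-alikes: they are no part of the job. What is shaped like the rotor but pink is not meant. Of the things shaped like the mill, the grey one is meant.

How it is judged:
By the outcome, as a careful person would: the job done as asked, in the order asked, and still so for the second after the job is handed in, while the arm keeps its last pose, push and grip.
It also fails if it takes over 40 s, if anything falls off the work surface, if the arm or the gripper's body presses on something with over 40 N, if the wrist force passes 120 N, or if a joint passes its speed limit or range.

## Working session

There is one attempt and no reset: what is moved stays moved. The work goes in short steps, Python scripts to look and compute and a shell command to move; the robot and the scene stay as the last step left them, time stands still between calls to the robot, and variables do not carry over. Pictures are saved under pics/ and viewed, at most 10 in all, crops included, and the job is handed in when it is done.

```bash
ls; mkdir -p pics; cat > h.py <<'E'
import numpy as np, cv2
from bench import ctrl
def cam(s):
    K=np.array([[s["fx"],0,s["cx"]],[0,s["fy"],s["cy"]],[0,0,1.]]);D=np.array(s["dist_coeffs"],float)
    R=cv2.Rodrigues(np.array(s["rvec"],float))[0];t=np.array(s["tvec"],float).ravel();return K,D,R,t
def ray(s,uv):
    K,D,R,t=cam(s);p=cv2.undistortPoints(np.array(uv,float).reshape(-1,1,2),K,D).reshape(-1,2)
    d=np.c_[p,np.ones(len(p))]@R; return -R.T@t,d
def at_z(s,uv,z):
    c,d=ray(s,uv); return c+d*((z-c[2])/d[:,2])[:,None]
def cloud(s,mask):
    v,u=np.nonzero(mask&(s["depth"]>0));K,D,R,t=cam(s)
    p=cv2.undistortPoints(np.c_[u,v].astype(float).reshape(-1,1,2),K,D).reshape(-1,2)
    z=s["depth"][v,u][:,None];return (np.c_[p,np.ones(len(p))]*z-t)@R
def proj(s,X):
    K,D,R,t=cam(s);return cv2.projectPoints(np.array(X,float).reshape(-1,1,3),np.array(s["rvec"],float),t,K,D)[0].reshape(-1,2)
def save(n,im): cv2.imwrite("pics/"+n+".png",im[:,:,::-1])
E
python3 - <<'E'
from h import *
st=ctrl.sense();print({k:np.round(v,3).tolist() for k,v in st.items()},ctrl.pinch_z)
a=[]
for n in("scene","top"):
    s=ctrl.snapshot(n);a.append(s["color"]);print(n,"cam",np.round(ray(s,[[320,200]])[0],3))
    for q in("rotor","rotor_head","boss_top","mill","block","round_rotor","knob_rotor"):
        for r in ctrl.landmark_of(s,q)[:3]:
            uv=np.array(r["xy"])*[640,400];z={"rotor_head":.087,"boss_top":.074,"rotor":.02,"round_rotor":.02,"knob_rotor":.02}.get(q,0)
            print(q,round(r["score"],2),uv.round(),at_z(s,[uv],z).round(3)[0])
save("a",np.vstack(a)[:, :] if 0 else cv2.resize(np.vstack(a),(800,1000))[:500]);save("b",cv2.resize(a[1],(800,500)))
E
```

```text
pics
{'time': 0.0, 'joint_pos': [-1.406, 0.577, 0.025, 1.438, -0.015, 1.129, -0.057], 'dq': [-0.0, -0.0, 0.0, 0.001, 0.001, -0.0, 0.0], 'effort': [0.001, -76.576, 2.25, -28.596, 0.015, 0.013, -0.0], 'position': [0.166, 0.654, 0.404], 'eef_rot': [-0.0, 0.124, 0.992, -0.001], 'ft_force': [-0.233, 0.305, -0.392], 'wrist_torque': [-0.021, -0.019, 0.016], 'grip_force': 0.0, 'grip_width': 1.003} 0.1547
scene cam [1.387 0.105 1.344]
rotor 0.67 [435. 259.] [0.59  0.311 0.02 ]
rotor 0.65 [409. 203.] [0.399 0.216 0.02 ]
rotor 0.63 [402. 244.] [0.558 0.208 0.02 ]
rotor_head 0.7 [418. 191.] [0.397 0.235 0.087]
rotor_head 0.63 [405. 233.] [0.558 0.209 0.087]
boss_top 0.78 [283. 194.] [ 0.48  -0.181  0.074]
boss_top 0.73 [272. 132.] [ 0.227 -0.28   0.074]
boss_top 0.6 [257. 278.] [ 0.78  -0.186  0.074]
mill 0.9 [285. 208.] [ 0.482 -0.178  0.   ]
mill 0.67 [273. 144.] [ 0.214 -0.284  0.   ]
block 0.86 [401. 248.] [0.558 0.209 0.   ]
knob_rotor 0.66 [372. 235.] [0.543 0.113 0.02 ]
top cam [ 0.314 -0.063  1.068]
rotor 0.82 [215. 179.] [0.562 0.216 0.02 ]
rotor 0.77 [203. 242.] [0.387 0.238 0.02 ]
rotor_head 0.81 [197. 239.] [0.391 0.234 0.087]
rotor_head 0.53 [209. 176.] [0.556 0.214 0.087]
rotor_head 0.28 [354. 209.] [ 0.473 -0.166  0.087]
boss_top 0.97 [356. 210.] [ 0.471 -0.171  0.074]
boss_top 0.79 [403. 304.] [ 0.233 -0.289  0.074]
mill 0.97 [354. 216.] [ 0.466 -0.174  0.   ]
mill 0.88 [395. 301.] [ 0.234 -0.284  0.   ]
block 0.61 [222. 181.] [0.561 0.201 0.   ]
round_rotor 0.6 [183. 168.] [0.594 0.309 0.02 ]
knob_rotor 0.77 [249. 190.] [0.532 0.12  0.02 ]
```

View pics/a.png

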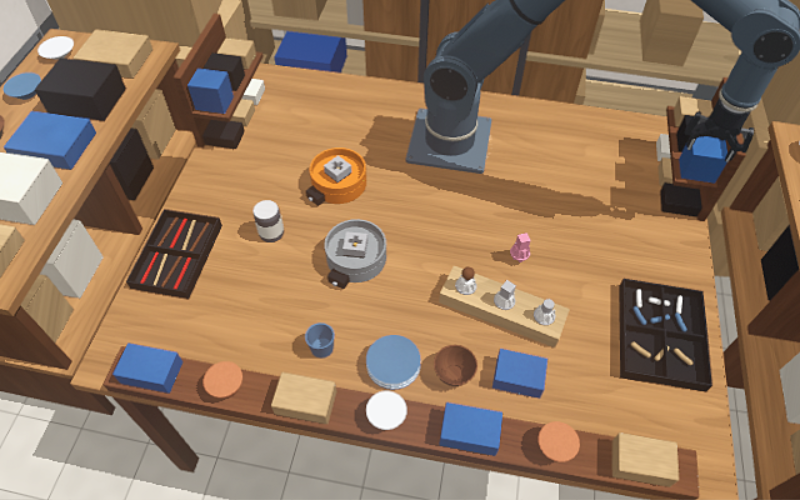

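View pics/b.png

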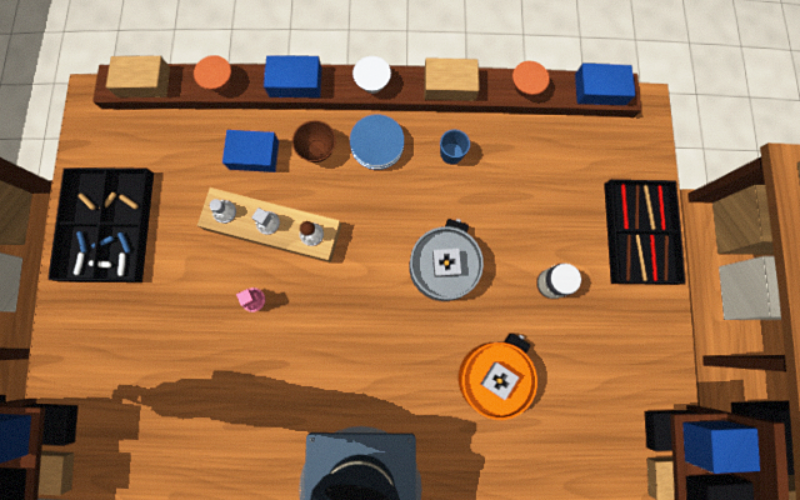

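The scene and top views show the square steel head in the block's middle hole (top view about 265,217 of 800). The pink copy stands in front of it. The grey mill's boss is at about (447,262), and the orange mill is the look-alike. I'll move above the rotor for a wrist look.

```bash
python3 -m pendant '[[-1,[-0.97,-0.66,0],0],[-1,[-0.97,-0.66,0],0],[-1,[-0.97,-0.66,0],0],[-1,[-0.97,-0.66,0],0],[-1,[-0.97,-0.66,0],0],[-1,[-0.97,-0.66,0],0],[-1,[-0.97,-0.66,0],0],[-1,[-0.97,-0.66,0],0],[-1,[-0.97,-0.66,0],0],[-1,[-0.97,-0.66,0],0]]' 40
python3 -m pendant '[[-1,[-0.97,-0.66,0],0],[-1,[-0.97,-0.66,0],0],[-1,[-0.97,-0.66,0],0],[-1,[-0.97,-0.66,0],0],[-1,[-0.97,-0.66,0],0],[-1,[-0.97,-0.66,0],0],[-1,[-0.97,-0.66,0],0],[-1,[-0.97,-0.66,0],0],[-1,[-0.97,-0.66,0],0],[-1,[-0.97,-0.66,0],0],[-1,[0,0,0],0]]'
python3 - <<'E'
from h import *
s=ctrl.snapshot("wrist");np.save("w1.npy",s,allow_pickle=True);save("c",s["color"])
print("cam",ray(s,[[320,200]])[0].round(3))
for q,z in(("rotor_head",.093),("rotor_seat",.045),("rotor",.021)):
    for r in ctrl.landmark_of(s,q)[:2]:
        uv=np.array(r["xy"])*[640,400];print(q,round(r["score"],2),uv.round(1),at_z(s,[uv],z)[0].round(4))
for r in ctrl.trace(s,"rotor_head")[:2]:
    print(r["score"],np.array(r["extent"])*[640,400,640,400]);
    P=cloud(s,r["mask"]);print(len(P),np.percentile(P,[2,50,98],axis=0).round(4))
    T=P[P[:,2]>.107]
    if len(T)>30:
        b=cv2.minAreaRect((T[:,:2]*1000).astype(np.float32));print(len(T),T.mean(0),b)
E
```

```text
time: 2.05
position: [0.3612, 0.4338, 0.4049]
eef_rot: [0.0, 0.124, 0.992, 0.0]
ft_force: [0.6, 1.0, -0.4]
grip_width: 0.999
grip_force: 0.0
time: 3.42
position: [0.5564, 0.2126, 0.4047]
eef_rot: [0.0, 0.126, 0.992, -0.001]
ft_force: [-1.2, -0.0, -0.5]
grip_width: 0.998
grip_force: 0.0
cam [0.49  0.23  0.373]
rotor_head 0.58 [317.5 190.3] [0.5618 0.2121 0.093 ]
rotor_seat 0.95 [317.6 175.8] [0.5603 0.2126 0.045 ]
rotor 0.76 [318.1 171. ] [0.5607 0.213  0.021 ]
0.96 [276.224   0.    323.52   21.88 ]
699 [[0.4035 0.2172 0.0263]
 [0.4145 0.2344 0.0314]
 [0.4206 0.2549 0.0522]]
0.78 [291.584 151.48  343.104 216.4  ]
2559 [[0.5384 0.1896 0.0476]
 [0.5543 0.2133 0.0838]
 [0.5763 0.2337 0.111 ]]
1079 [0.56106428 0.21149972 0.10981031] ((561.4778442382812, 211.4849853515625), (26.011333465576172, 25.841259002685547), 61.20234680175781)
```

View pics/c.png

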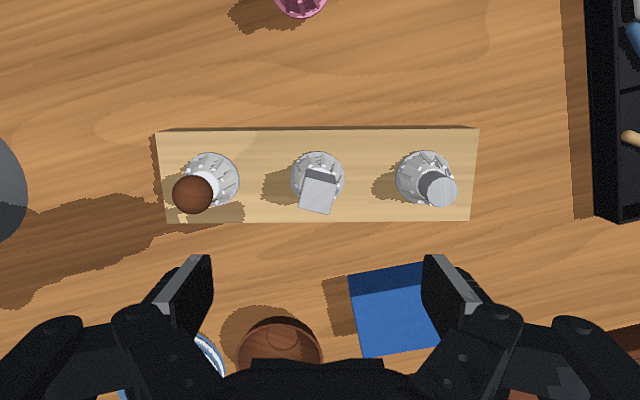

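The wrist view shows the square head at about (317,190), turned relative to the tool by about 14°. The depth fit gives a centre of (0.5615, 0.2115) and flats at 61.2°. I'll turn by +2.08 units and descend.

```bash
python3 -m pendant '[[-1,[-0.21,0,0],0],[-1,[0,0,0.4],0.7],[-1,[0,0,0.8],0.7],[-1,[0,0,0.8],0.68],[-1,[0,0,0.8],0],[-1,[0,0,0.8],0],[-1,[0,0,0.8],0],[-1,[0,0,0.8],0],[-1,[0,0,0.5],0],[-1,[0,0,0.38],0],[-1,[0,0,0],0]]' 60
python3 - <<'E'
from h import *
print({k:np.round(v,4).tolist() for k,v in ctrl.sense().items() if k in("position","eef_rot","joint_pos")})
s=ctrl.snapshot("top");np.save("top.npy",s,allow_pickle=True)
c=at_z(s,np.argwhere(np.ones((400,640)))[:,::-1],.074).reshape(400,640,3)
# rectified boss view at z=.074: 0.25 mm per px... 
g=np.linspace(-.045,.045,361);X,Y=np.meshgrid(g,g);P=np.c_[.473+X.ravel(),-.173+Y.ravel(),np.full(X.size,.074)]
uv=proj(s,P).reshape(361,361,2).astype(np.float32)
save("d",cv2.remap(s["color"],uv[...,0],uv[...,1],cv2.INTER_LINEAR))
E
```

```text
time: 5.05
position: [0.5601, 0.2137, 0.2523]
eef_rot: [-0.0, 0.247, 0.969, -0.0]
ft_force: [0.7, 0.0, 1.4]
grip_width: 1.0
grip_force: 0.0
{'joint_pos': [-0.5245, 0.6381, 0.1293, 1.8171, -0.1202, 0.6947, 0.7446], 'position': [0.5601, 0.2137, 0.2523], 'eef_rot': [-0.0003, 0.2466, 0.9691, -0.0002]}
```

View pics/d.png

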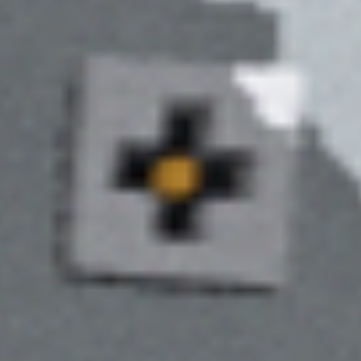

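The rectified top view shows the grey boss with its cross slot almost aligned with the world axes, turned by only a few degrees. I'll make a small correction, grip, and lift.

```bash
python3 -m pendant '[[-1,[-0.09,-0.05,0],0],[-1,[0,0,0],0],[1,[0,0,0],0],[1,[0,0,0],0],[1,[0,0,0],0],[1,[0,0,0],0],[1,[0,0,0],0],[1,[0,0,0],0],[1,[0,0,0],0]]' 80
python3 -m pendant '[[1,[0,0,-0.2],0],[1,[0,0,-0.6],0],[1,[0,0,-0.8],0],[1,[0,0,-0.8],0],[1,[0,0,-0.8],0],[1,[0,0,-0.8],0],[1,[0,0,-0.8],0],[1,[0,0,-0.4],0],[1,[0,0,0],0]]'
```

```text
time: 6.22
position: [0.5615, 0.2115, 0.2529]
eef_rot: [0.0, 0.247, 0.969, 0.0]
ft_force: [-2.0, -0.4, 5.7]
grip_width: 0.291
grip_force: 78.8
time: 7.35
position: [0.5615, 0.2115, 0.3834]
eef_rot: [0.001, 0.247, 0.969, 0.0]
ft_force: [0.2, -0.4, -3.3]
grip_width: 0.291
grip_force: 78.7
```

```bash
python3 -m pendant '[[1,[0,0,0],-0.96],[1,[0,0,0],-0.96],[1,[0,0,0],-0.96],[1,[0,0,0],-0.96],[1,[0,0,0],-0.96],[1,[0.19,-0.94,0],0],[1,[0.19,-0.94,0],0],[1,[0.19,-0.94,0],0],[1,[0.19,-0.94,0],0],[1,[0.19,-0.94,0],0],[1,[0.19,-0.94,0],0],[1,[0.19,-0.94,0],0]]'
python3 -m pendant '[[1,[0.19,-0.94,0],0],[1,[0.19,-0.94,0],0],[1,[0.19,-0.94,0],0],[1,[0.19,-0.94,0],0],[1,[0.19,-0.94,0],0],[1,[0.19,-0.94,0],0],[1,[0.19,-0.94,0],0],[1,[0.19,-0.94,0],0],[1,[0.19,-0.94,0],0],[1,[0,0,0],0],[1,[0,0,0],0]]'
python3 - <<'E'
from h import *
s=ctrl.snapshot("wrist");save("e",s["color"])
for q,z in(("boss_top",.074),):
    for r in ctrl.landmark_of(s,q)[:2]:
        uv=np.array(r["xy"])*[640,400];print(q,round(r["score"],2),uv.round(1),at_z(s,[uv],z)[0].round(4))
g=np.linspace(-.04,.04,400);X,Y=np.meshgrid(g,g);P=np.c_[.473+X.ravel(),-.173+Y.ravel(),np.full(X.size,.074)]
uv=proj(s,P).reshape(400,400,2).astype(np.float32)
im=cv2.remap(s["color"],uv[...,0],uv[...,1],cv2.INTER_LINEAR);dz=cv2.remap(s["depth"],uv[...,0],uv[...,1],cv2.INTER_NEAREST)
save("f",np.hstack([im,cv2.resize(s["color"][:,120:520],(400,400))]))
P=cloud(s,np.ones((400,640),bool))
T=P[(abs(P[:,2]-.074)<.003)&(np.hypot(P[:,0]-.473,P[:,1]+.173)<.045)]
print(len(T),T.mean(0),cv2.minAreaRect((T[:,:2]*1000).astype(np.float32)))
st=ctrl.sense();q=st["eef_rot"];a=np.degrees(np.arctan2(q[2],q[1]));print(st["position"],q,"tool y",2*a-90)
E
```

```text
time: 8.85
position: [0.5404, 0.0424, 0.3826]
eef_rot: [-0.0, -0.037, 0.999, -0.0]
ft_force: [0.2, -0.0, -2.8]
grip_width: 0.293
grip_force: 78.8
time: 10.22
position: [0.5143, -0.1695, 0.3826]
eef_rot: [-0.0, -0.038, 0.999, 0.0]
ft_force: [-0.4, 0.4, -2.2]
grip_width: 0.296
grip_force: 78.8
boss_top 0.75 [309.2 136.2] [ 0.4756 -0.1781  0.074 ]
3643 [ 0.4756797  -0.17690322  0.07292001] ((476.6693115234375, -176.85195922851562), (53.802040100097656, 54.146942138671875), 4.352817535400391)
[ 0.51472592 -0.16873025  0.38266116] [-4.52797195e-05 -3.90098655e-02  9.99238807e-01  1.88922524e-04] tool y 94.4713359354567
```

View pics/f.png

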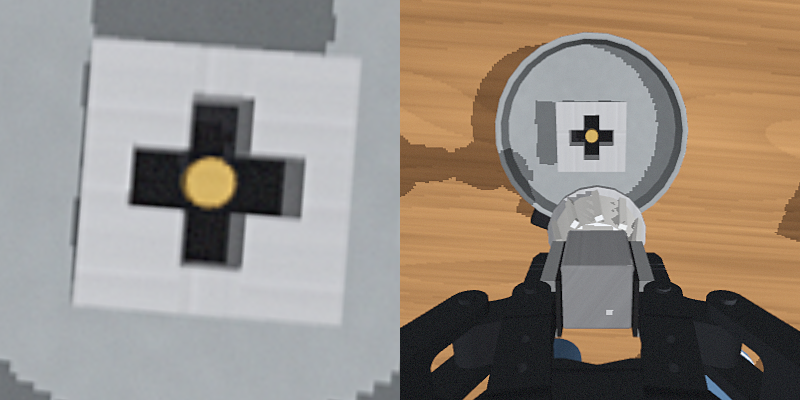

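The rectified view (left) shows the cross centred at about (217,181), so the boss is at (0.4766, -0.1769) and 4.35°. The rotor is held upright, with its head top visible. I'll measure the head with the same camera to cancel any bias.

```bash
python3 - <<'E'
from h import *
s=ctrl.snapshot("wrist");st=ctrl.sense();p=np.array(st["position"]);q=st["eef_rot"];a=2*np.arctan2(q[2],q[1])
ex=np.array([np.cos(a),np.sin(a)]);ey=np.array([np.sin(a),-np.cos(a)])
print(p,np.degrees(a)-90,st["ft_force"])
M=np.zeros((400,640),bool);M[200:340,240:400]=1
P=cloud(s,M);L=np.c_[(P[:,:2]-p[:2])@ex,(P[:,:2]-p[:2])@ey,P[:,2]-p[2]+.1547]*1000
T=L[(abs(L[:,0])<30)&(abs(L[:,1])<16)&(L[:,2]>4)&(L[:,2]<25)]
h,e=np.histogram(T[:,2],np.arange(4,26));print(dict(zip(e[:-1],h)))
t=e[np.argmax(h)]+.5;T=T[abs(T[:,2]-t)<1.5]
print("top z",np.median(T[:,2]),np.percentile(T,[1,99],axis=0),cv2.minAreaRect(T[:,:2].astype(np.float32)))
F=L[(abs(L[:,0])<35)&(abs(L[:,1])<35)]
h,e=np.histogram(F[:,2],np.arange(-90,-20,2));print(dict(zip(e[:-1],h)))
B=P[:,:0]
P=cloud(s,np.ones((400,640),bool));B=P[(abs(P[:,2]-.074)<.003)&(np.hypot(P[:,0]-.476,P[:,1]+.177)<.042)]
r=cv2.minAreaRect((B[:,:2]*1000).astype(np.float32));print(r)
fr=F[(F[:,2]<-26)&(F[:,2]>-50)]
print("burr/flange x,y extents",np.percentile(fr,[0.5,50,99.5],axis=0).round(1))
d=np.array(r[0])/1000-p[:2];print("boss in tool",d@ex*1000,d@ey*1000)
E
```

```text
[ 0.51481541 -0.16861949  0.38268204] 94.49222849003297 [ 0.15828927  0.02929975 -2.74205881]
{np.int64(4): np.int64(93), np.int64(5): np.int64(90), np.int64(6): np.int64(119), np.int64(7): np.int64(108), np.int64(8): np.int64(109), np.int64(9): np.int64(121), np.int64(10): np.int64(451), np.int64(11): np.int64(2578), np.int64(12): np.int64(1564), np.int64(13): np.int64(138), np.int64(14): np.int64(63), np.int64(15): np.int64(64), np.int64(16): np.int64(115), np.int64(17): np.int64(432), np.int64(18): np.int64(261), np.int64(19): np.int64(61), np.int64(20): np.int64(41), np.int64(21): np.int64(35), np.int64(22): np.int64(62), np.int64(23): np.int64(43), np.int64(24): np.int64(67)}
top z 11.77695290432068 [[-12.96261745 -12.47341448  10.28824242]
 [ 12.47358866  12.7440793   12.87586203]] ((-0.5316400527954102, -0.11791801452636719), (26.869882583618164, 31.905763626098633), 0.6891275644302368)
{np.int64(-90): np.int64(0), np.int64(-88): np.int64(0), np.int64(-86): np.int64(0), np.int64(-84): np.int64(0), np.int64(-82): np.int64(0), np.int64(-80): np.int64(0), np.int64(-78): np.int64(
[... 329 characters left out ...]
.int64(4), np.int64(-52): np.int64(68), np.int64(-50): np.int64(514), np.int64(-48): np.int64(126), np.int64(-46): np.int64(156), np.int64(-44): np.int64(170), np.int64(-42): np.int64(163), np.int64(-40): np.int64(186), np.int64(-38): np.int64(178), np.int64(-36): np.int64(189), np.int64(-34): np.int64(194), np.int64(-32): np.int64(196), np.int64(-30): np.int64(202), np.int64(-28): np.int64(214), np.int64(-26): np.int64(340), np.int64(-24): np.int64(219)}
((476.4684143066406, -176.92681884765625), (53.76213455200195, 54.143646240234375), 4.453144550323486)
burr/flange x,y extents [[ -4.6 -25.2 -49.9]
 [ 14.9  -0.6 -38.6]
 [ 21.1  24.8 -26.2]]
boss in tool 38.87985347093199 -5.278327005206495
```

```bash
python3 -m pendant '[[1,[0.8,-0.1,0],0],[1,[0.76,-0.11,0],0],[1,[0,0,0.5],0],[1,[0,0,0.7],0],[1,[0,0,0.7],0],[1,[0,0,0.5],0],[1,[0,0,0.3],0],[1,[0,0,0],0],[1,[0,0,0],0]]' 120
python3 - <<'E'
from h import *
st=ctrl.sense();q=st["eef_rot"];a=2*np.arctan2(q[2],q[1]);ex=np.array([np.cos(a),np.sin(a)]);ey=np.array([np.sin(a),-np.cos(a)])
d=np.array([.4765,-.1769])-np.array(st["position"][:2]);print(st["position"],np.degrees(a)-90,"need x,y mm",d@ex*1000+.25,d@ey*1000,st["ft_force"])
E
```

```text
time: 11.5
position: [0.4766, -0.1776, 0.3156]
eef_rot: [0.0, -0.039, 0.999, -0.0]
ft_force: [0.3, 0.7, -1.6]
grip_width: 0.285
grip_force: 117.9
[ 0.47662794 -0.17759989  0.31561415] 94.44300910268257 need x,y mm 0.3233377321097471 0.707699949116782 [ 0.31572999  0.66142492 -1.58473597]
```

```bash
python3 -m pendant '[[1,[0.01,0.03,0],0],[1,[0,0,0.16],0],[1,[0,0,0.16],0],[1,[0,0,0.16],0],[1,[0,0,0.12],0],[1,[0,0,0],0]]'
```

```text
time: 12.25
position: [0.476, -0.1768, 0.2999]
eef_rot: [-0.0, -0.039, 0.999, 0.0]
ft_force: [-0.6, 0.1, -1.8]
grip_width: 0.28
grip_force: 117.9
```

```bash
python3 -m pendant '[[1,[0,0,0.16],0],[1,[0,0,0.16],0],[1,[0,0,0.16],0],[1,[0,0,0.08],0],[1,[0,0,0],0]]'
```

```text
time: 12.88
position: [0.4762, -0.1768, 0.2863]
eef_rot: [0.0, -0.039, 0.999, -0.0]
ft_force: [-0.8, 0.7, 5.1]
grip_width: 0.288
grip_force: 118.7
```

```bash
python3 -m pendant '[[1,[0,0,0.08],0],[1,[0,0,0.06],0],[1,[0,0,0],0]]'; python3 -m pendant '[[1,[0,0,0.04],0],[1,[0,0,0],0]]'
```

```text
time: 13.25
position: [0.4762, -0.1768, 0.2828]
eef_rot: [0.0, -0.039, 0.999, -0.0]
ft_force: [-0.2, 0.7, 6.8]
grip_width: 0.287
grip_force: 118.9
time: 13.5
position: [0.4762, -0.1768, 0.2819]
eef_rot: [0.0, -0.039, 0.999, -0.0]
ft_force: [-1.2, -0.5, 6.5]
grip_width: 0.285
grip_force: 119.6
```

```bash
python3 -m pendant '[[1,[0,0,0.03],0],[1,[0,0,0],0]]'; python3 -m pendant '[[1,[0,0,0.03],0],[1,[0,0,0],0]]'
```

```text
time: 13.75
position: [0.4762, -0.1769, 0.2818]
eef_rot: [0.001, -0.039, 0.999, -0.0]
ft_force: [-2.2, 0.0, 15.8]
grip_width: 0.286
grip_force: 121.1
time: 14.0
position: [0.4761, -0.1769, 0.2818]
eef_rot: [0.001, -0.039, 0.999, -0.0]
ft_force: [-5.3, 1.2, 26.3]
grip_width: 0.287
grip_force: 122.6
```

```bash
python3 -m pendant '[[1,[0,0,0],0],[1,[0,0,0],0],[1,[0,0,0],0],[1,[0,0,0],0]]'; python3 - <<'E'
from h import *
s=ctrl.snapshot("wrist");st=ctrl.sense();p=np.array(st["position"])
M=np.zeros((400,640),bool);M[200:340,240:400]=1
P=cloud(s,M);T=P[np.hypot(*(P[:,:2]-p[:2]).T)<.012];h,e=np.histogram(T[:,2],np.arange(.12,.16,.001));print("head top z (want .140)",e[np.argmax(h)],np.median(T[(T[:,2]>.13)&(T[:,2]<.145),2]),st["ft_force"])
t=ctrl.snapshot("scene");u=proj(t,[p*[1,1,0]+[0,0,.09]])[0].astype(int)
c=lambda im,x,y:cv2.resize(im[max(0,y-50):y+50,x-50:x+50],(400,400))
save("g",np.hstack([c(t["color"],*u),cv2.resize(s["color"][:,120:520],(400,400))]))
E
```

```text
time: 14.5
position: [0.4761, -0.1769, 0.2818]
eef_rot: [0.001, -0.039, 0.999, -0.0]
ft_force: [-5.8, 2.3, 25.2]
grip_width: 0.29
grip_force: 122.6
head top z (want .140) 0.138 0.13887208425344155 [-5.46465653  1.69449039 26.37975105]
```

View pics/g.png

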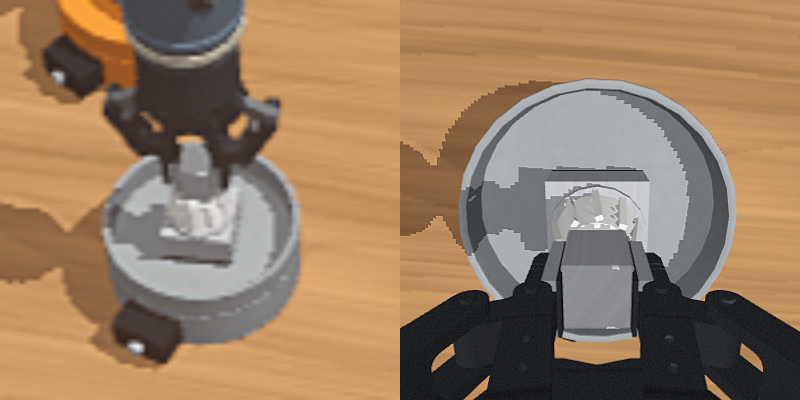

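The view shows the flange flush on the boss, with its rim at about (597,190), and the head top at the expected height. The push is steady at about 26 N.

```bash
python3 -c "from bench import ctrl; print(ctrl.close_job())"
```

```text
the job is handed in; nothing more can be done
None
```

The square-headed rotor is fully home in the grey mill, flange flush on the boss. I handed the job in at about 14.6 s with the arm still gripping it and pressing down with about 26 N.

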